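Slide the spares case up its lane until the catch drops behind it

TASK

Put the loose spares case away in the empty sloping lane of the blue organiser, the same way round as the one stored beside it (yellow label end towards the lane's open lower mouth): slide it in from the mouth so that the case itself, not the gripper, lifts the orange catch, on until the catch has dropped down behind it, and let go so that the catch keeps it there. Leave the stored case, the mug, the spanner and the torch as they are.

Things in the scene. Friction and masses are not known exactly. Their poses are not given: they have to be found in the camera images.
- case: The loose spares case: flat box 104 (x) x 84 (y) x 34 mm (z), dark grey with a clear lid and a black handle on top, 0.22 to 0.45 kg, lying upright on the shelf. Origin: centre of its underside. +x points to the end that goes in first; the yellow label is on the -x end.
- case_handle (a point): Centre of the case's rigid handle bar, 61 mm above its underside; axes as the case. The bar, 60 (x) x 14 (y) x 14 mm (z), stands clear of the lid by 20 mm on two posts under its ends. Grip it across y from above, fingertips down to a few mm over the lid.
- case_label (a point): Centre of the label end face of the case: 52 mm to -x of its origin, 17 mm above its underside.
- lane: The EMPTY lane, fixed, level axes: origin on the shelf below the lane's middle at its catch line, +x from mouth to back. A blue trough that rises 13 degrees from its open lower mouth (100 mm before the catch line) to a back stop 116 mm behind it. Smooth runners: a case let go before the catch has dropped slides back out.
- lane_mouth (a point): The empty lane's sloping frame: on the runners, mid-width, at the catch line, 45 mm above the shelf. x runs up the slope, y left, z square off the runners (z = 0). Side walls 89 mm apart, 18 mm high and open on top, start (slightly flared) at x = -100 mm. A case with its underside on the runners and its label end just past x = 0 is home.
- lane_back (a point): The empty lane's back stop at runner level, x = +116 mm in the lane frame: 12 mm of play behind a case that is home. From x = +3 mm to here the lane is a tube: inturned lips 39 to 43 mm above the runners cover 8 mm of each side of the lid and leave a 72 mm slot for the handle, so a case can only be slid in from the mouth.
- catch (a joint): The empty lane's orange gravity catch, rad: 0 hanging down, grows as its toe lifts (stop at 0.9). 40 g, no spring. A case sliding up meets its sloping arm with the leading lid edge at about x = -27 mm (lane frame) and lifts it to about 0.2; under 1 N. It drops by itself when the label end is 4 mm past x = 0, then stops the case sliding back.
- catch_hinge (a point): Middle of that catch's hinge boss (10 mm thick), at x = -45, y = +35.5, z = +46 mm in the lane frame. The arm, 11 mm wide (y = +30 to +41), slopes from here down to the toe. The boss is in the way of a case lowered from above: lower it with its leading end at x = -55 mm or less, then slide; it clears the boss by 7 mm.
- catch_toe (a point): Lower inner corner of the catch's toe: hanging down it is at x = 0, 25 mm above the runners, 9 mm below the lid of a case on them.
- organiser: The organiser's fixed rear tier of open bins, 118 (x) x 200 (y) x 118 mm high, standing 131 to 249 mm to +x of its origin, which is on the shelf between the two lanes at their catch lines. +x points from mouths to back. The lanes stand side by side in front of it, 101 mm apart; either may be the empty one.
- case2: The like case stored in the other lane, label end to the mouth, resting on its catch. Origin and axes as the loose case, tilted with the lane.
- mug: Grey ceramic mug, 80 mm across, 92 mm high, handle to +y; origin at the centre of its foot.
- spanner: Chrome bike spanner lying flat, 170 mm long along x, origin at its middle.
- torch: Aluminium torch lying on its side, 136 mm long along x, 36 mm thick; origin under its middle.
Things that resemble listed ones, but are neither listed nor needed, are in the scene too. Leave any white look-alike of the lane alone.

How it is judged:
By the outcome, as a careful person would: the job done as asked, in the order asked, and still so for the second after the job is handed in, with the robot touching nothing.
It also fails if it takes over 43 s, if anything falls off the work surface, if the arm or the gripper's body presses on something with over 40 N, if the wrist force passes 120 N, or if a joint passes its speed limit or range.

ROBOT

A 6-joint arm with a two-finger parallel gripper is mounted at the origin on the work surface. World frame = base frame: x ahead of the robot, y to its left, z up, the work surface at z = 0. Lengths are in m, angles in rad, forces in N, time in s.
With the tool pointing down it reaches from about 0.375 to 0.975 m from the base axis. Payload 3.8 kg.
Tool frame: the origin (TCP) lies on the centre line of the jaws, within the pads' length; the fingertips stand 17 mm ahead of it and the grasp point (between the pads) lies 2 mm behind it (bot.tip_extent is the distance from the TCP to the fingertips, in m); z points along the fingers, y is the line along which they close (so a half turn about z gives the same grasp; the last joint's range is limited). The gripper opens to 85 mm and grips with 20 to 120 N. Pads are 22 mm wide; open, the fingers measure 114 mm over their backs; the gripper's body (76 mm by 85 mm) begins 54 mm behind the grasp point. The pads swing forward as they close: fully open they stand 13 mm farther back than shut.
Start: joints at [1.273, 0.264, 1.604, -0, 1.274, -0.037], TCP at [0.174, 0.652, 0.248] pointing down, gripper open.
Joint ranges: [-2.63, 2.63], [-0.94, 2.18], [0.31, 2.57], [-1.31, 4.45], [0, 2.66], [-2.55, 2.55]. Speed limits (rad/s): [2.57, 2.57, 3.14, 3.14, 3.14, 3.14].

INTERFACE

Orientations are given as a rotation vector (axis times angle).
In Python, from workcell import readout, read_camera, finish_job, bot gives the robot as it stands.
- The arm moves only by the tool jog_arm, never from a script. Its argument "deltas" is one flat list of numbers, 7 for each row, row after row: the shift along the tool's x, y, z in m, then the turn, a rotation vector about the tool's x, y, z in degrees, then the gripper command: -1 is shut, 1 is fully open, values between are in proportion. A call has 1 to 8 rows; each row is the pose to reach, as a shift and turn from the pose commanded when the call began, along the tool's axes at that moment; what a row does not reach only later rows make up. A row lasts 1/10 s, in which the tool goes at most 50 mm and 8.59 degrees, less where a joint would pass 70% of its speed; a pose out of reach is approached as far as the arm can. A call with a gripper value outside its range is refused whole. The fingers move at their own pace and stop on an object; "squeeze" is the grip in N (left out, the last holds). Time passes only in rows, so rows that repeat a pose let the fingers close. It gives the time, the measured TCP pose, the force, the opening and the grip force at its end, in the units of the state.
- readout.read_state(): the state, without advancing time (a new reading comes with each control period).
- read_camera(name): name is "scene" or "top" or "wrist"; returns a dict with "color" (480x640x3 uint8, blue, green, red), "fx", "fy", "cx", "cy" (pixels), "origin" and "attitude" of the camera in the world. Camera axes: x right, y down, z forward; pixel columns grow to the right and rows downward; lengths in m; the calibration is good to about 2 mm. The wrist camera is an equidistant fisheye: a pixel r from the principal point sees the ray r / f radians off the axis. A picture is of the moment at which its call begins. There is no depth.
- finish_job(): hands the job in; it is judged then, once.
The state is a dict: "time": time; "q": joint angles; "joint_vel": joint speeds; "joint_torque": joint torques, N m; "tool_pos": TCP position; "tcp_rot": TCP orientation; "wrist_force": force on the tool from outside, world axes, zero at the start; "torque": the same for the moment, N m; "width": opening from 0.0 (shut) to 1.0 (fully open); "grip_force": force on a finger pad.
Only numpy, scipy, OpenCV 4.12 (cv2) and the standard library are available. Lean on these libraries where they do the work, as an engineer would, in place of code of your own. Each camera call takes 0.05 s, during which the arm holds its last target. There are 200 camera calls.

## Working session

There is one attempt and no reset: what is moved stays moved. The work goes in short steps, Python scripts to look and compute and a tool call to move; the robot and the scene stay as the last step left them, time stands still between calls to the robot, and variables do not carry over. Pictures are saved under pics/ and viewed, at most 10 in all, crops included, and the job is handed in when it is done.

Besides the shell and the picture viewer there is one more tool, called after ">>>" as name(argument=value, ...) on one line, values as JSON. jog_arm: Moves the arm, as the interface text tells. Its arguments: {"type":"object","properties":{"deltas":{"type":"array"},"squeeze":{"type":"number"}},"required":["deltas"]}

```bash
mkdir -p pics; cat > h.py <<'E'
import numpy as np, cv2
from scipy.spatial.transform import Rotation as R
from workcell import readout, read_camera, finish_job, bot
def A(c):
    a=np.array(c["attitude"],float); return a if a.shape==(3,3) else R.from_rotvec(a).as_matrix()
def ray(c,u,v,fish=False):
    x=(u-c["cx"])/c["fx"]; y=(v-c["cy"])/c["fy"]
    if fish:
        r=np.hypot(x,y); s=np.sin(r)/r if r>1e-9 else 1; d=np.array([x*s,y*s,np.cos(r)])
    else: d=np.array([x,y,1.])
    return A(c)@d
def onz(c,u,v,z,fish=False):
    d=ray(c,u,v,fish); o=np.array(c["origin"]); return o+d*(z-o[2])/d[2]
E
python3 - <<'E'
from h import *
import pickle
cs={}
for n in("top","scene"):
    c=read_camera(n); cs[n]=c; cv2.imwrite(f"pics/{n}0.png",c["color"]); print(n,c["fx"],c["cx"],c["cy"],c["origin"],np.round(c["attitude"],3).tolist())
pickle.dump(cs,open("c0.pkl","wb"))
print(readout.read_state())
E
```

```text
top 508.31392319666344 322.6292410113193 243.35837263722448 [0.26650029 0.02497083 1.31436336] [-2.099, 2.128, -0.219]
scene 519.6058274385459 313.47434166768585 246.21935254115476 [0.91418117 0.70149953 0.8472692 ] [-0.712, -2.609, 1.093]
{'time': 0.1, 'q': array([ 1.27311379e+00,  2.64692272e-01,  1.60528522e+00,  1.22138161e-05,
        1.27370566e+00, -3.68763936e-02]), 'joint_vel': array([ 0.00132758, -0.00143766, -0.00579077, -0.00061466, -0.00156184,
       -0.00052482]), 'joint_torque': array([ 6.84081551e-04, -5.16703892e+01, -3.68592024e+01,  1.43956629e-05,
        6.33440810e-03, -5.96698123e-05]), 'tool_pos': array([0.17384702, 0.65155581, 0.24705095]), 'tcp_rot': array([-0.40847185, -3.11456024,  0.00323448]), 'wrist_force': array([ 0.20534628,  0.50633381, -1.13315334]), 'torque': array([-0.00173357, -0.06381818, -0.02353198]), 'grip_force': 0.0, 'width': 0.9980561612213033}
```

View pics/top0.png

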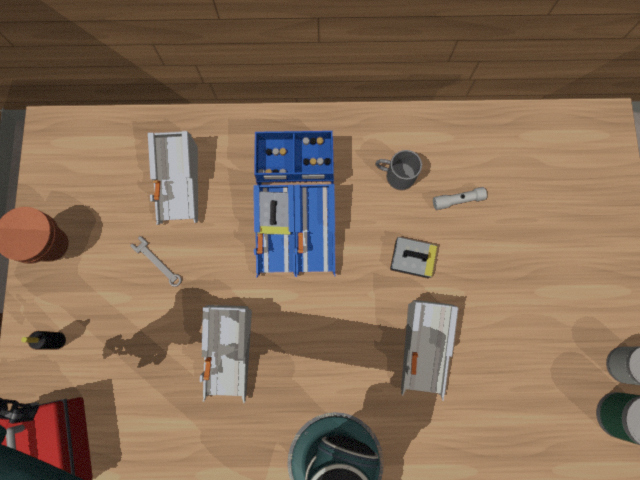

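View pics/scene0.png

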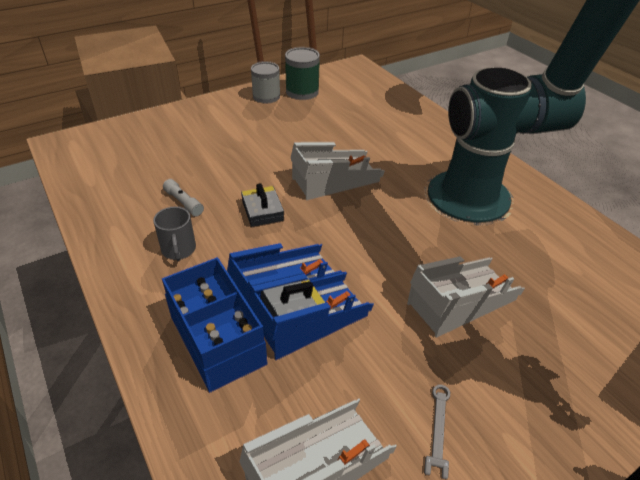

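Top view: the loose case is at about (415,257) with its label to the right. The blue organiser is at about (295,200) with its mouths towards the robot. The left lane is full and the right lane, around (317,230), is empty. White look-alikes are at (173,177), (225,352) and (430,347).

```bash
python3 - <<'E'
from h import *
import pickle
cs=pickle.load(open("c0.pkl","rb")); c=cs["top"]; im=c["color"]
hsv=cv2.cvtColor(im,cv2.COLOR_BGR2HSV)
def sub(m,x0,y0,x1,y1):
    o=np.zeros_like(m);o[y0:y1,x0:x1]=m[y0:y1,x0:x1];return o
def big(m):
    return sorted(cv2.findContours(m,0,2)[0],key=cv2.contourArea)[::-1]
yel=cv2.inRange(hsv,(22,120,100),(35,255,255)); org=cv2.inRange(hsv,(5,150,120),(16,255,255)); blue=cv2.inRange(hsv,(105,120,40),(130,255,255))
for nm,m,z in(("yel loose",sub(yel,380,225,450,290),.03),("yel stored",sub(yel,250,215,300,245),.08),("org",sub(org,250,220,340,265),.09),("blue bins",sub(blue,240,120,345,184),.118),("blue all",sub(blue,240,120,345,290),.05)):
    for k in big(m)[:2]:
        r=cv2.minAreaRect(k); print(nm,np.round(r[0],1),np.round(r[1],1),round(r[2],1)); print(np.round([onz(c,*p,z)[:2] for p in cv2.boxPoints(r)],3).tolist())
# handle: dark pixels in loose case
g=im.max(2); 
for nm,b in(("loose handle",(403,248,430,266)),("stored handle",(266,197,281,228))):
    m=sub((g<40).astype(np.uint8)*255,*b); p=np.argwhere(m)[:,::-1]; ks=big(m)
    r=cv2.minAreaRect(ks[0]); print(nm,r,np.round([onz(c,*q,.068)[:2] for q in cv2.boxPoints(r)],3).tolist())
# scale crop
a=cv2.resize(im[175:285,245:445],None,fx=4,fy=4,interpolation=cv2.INTER_CUBIC); cv2.imwrite("pics/crop.png",a)
E
```

```text
yel loose [430.6 260.1] [ 7.5 29.9] 9.9
[[0.45, -0.236], [0.527, -0.253], [0.523, -0.272], [0.447, -0.255]]
yel stored [274.1 229.6] [28.  6.] 2.2
[[0.555, 0.178], [0.57, 0.177], [0.566, 0.108], [0.551, 0.108]]
org [300.5 242.5] [19.  3.] 90.0
[[0.549, 0.08], [0.548, 0.073], [0.501, 0.073], [0.501, 0.08]]
org [259.5 243. ] [18.  3.] 90.0
[[0.547, 0.182], [0.547, 0.174], [0.502, 0.174], [0.502, 0.181]]
blue bins [294. 157.] [78. 52.] 0.0
[[0.67, 0.187], [0.807, 0.189], [0.805, -0.008], [0.667, -0.005]]
blue all [293.9 203.1] [143.8  79.6] 88.8
[[0.835, 0.205], [0.837, -0.007], [0.451, -0.008], [0.449, 0.191]]
blue all [275.5 253. ] [36. 15.] 90.0
[[0.554, 0.161], [0.553, 0.123], [0.46, 0.123], [0.461, 0.16]]
loose handle ((414.9706726074219, 255.11767578125), (22.79834747314453, 5.5783185958862305), 14.03624439239502) [[0.494, -0.178], [0.507, -0.182], [0.492, -0.237], [0.479, -0.233]]
stored handle ((274.5, 221.5), (3.0, 1.0), 90.0) [[0.588, 0.144], [0.588, 0.142], [0.58, 0.142], [0.58, 0.144]]
```

View pics/crop.png

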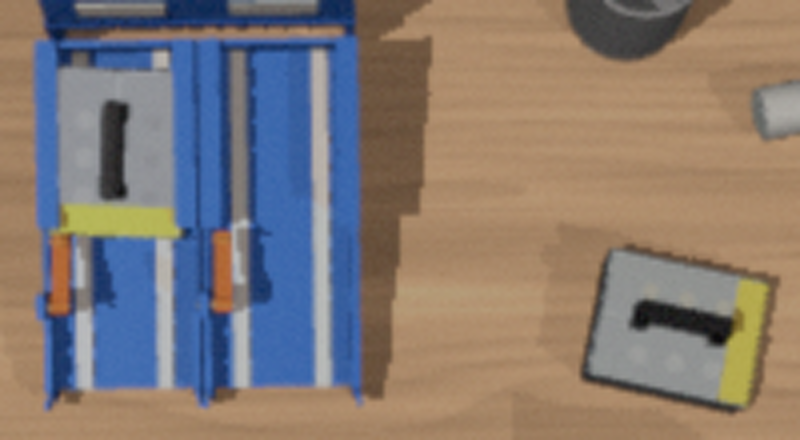

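Crop: the empty lane is the right one, with its catch at crop (222,272). The loose case's handle is at crop (685,318) and its label faces right. First move is to above the case.

```bash
cat >> h.py <<'E'
def pose(yaw,pitch=0.):
    # tool x along heading yaw (deg), z down, nose raised by pitch deg
    b=np.column_stack([[1,0,0],[0,-1,0],[0,0,-1.]])
    return R.from_euler("ZY",[yaw,-pitch],degrees=True)*R.from_matrix(b)
def go(p,yaw,pitch=0.):
    s=readout.read_state(); r=R.from_rotvec(s["tcp_rot"]); d=r.inv().apply(np.array(p)-s["tool_pos"]); w=(r.inv()*pose(yaw,pitch)).as_rotvec(degrees=True)
    print("d",np.round(d,4),"w",np.round(w,2),"t",round(s["time"],2))
E
python3 - <<'E'
from h import *
print(pose(165).as_rotvec(),bot.tip_extent)
go((.46,.2,.29),110); go((.493,-.2075,.25),77)
E
```

```text
[0.41006013 3.11471589 0.        ] 0.017
d [-0.3929 -0.3626 -0.0422] w [-1.100e-01  5.000e-02  5.506e+01] t 0.1
d [-0.5299 -0.7477 -0.0014] w [-0.1   0.09 88.06] t 0.1
```

>>> jog_arm(deltas=[-0.393, -0.363, -0.042, 0, 0, 55, 1, -0.393, -0.363, -0.042, 0, 0, 55, 1, -0.393, -0.363, -0.042, 0, 0, 55, 1, -0.393, -0.363, -0.042, 0, 0, 55, 1, -0.393, -0.363, -0.042, 0, 0, 55, 1, -0.393, -0.363, -0.042, 0, 0, 55, 1, -0.393, -0.363, -0.042, 0, 0, 55, 1, -0.393, -0.363, -0.042, 0, 0, 55, 1])

```text
time: 0.9
tool_pos: [0.3877, 0.3133, 0.2794]
tcp_rot: [-1.802, -2.573, 0.0]
wrist_force: [2.0, 0.2, -0.6]
width: 1.001
grip_force: 0.0
```

```bash
python3 -c "
from h import *
go((.493,-.2075,.25),77)"
```

```text
d [-0.5254 -0.0792  0.0295] w [-1.0e-02  1.0e-02  3.3e+01] t 0.9
```

>>> jog_arm(deltas=[-0.525, -0.079, 0.03, 0, 0, 33, 1, -0.525, -0.079, 0.03, 0, 0, 33, 1, -0.525, -0.079, 0.03, 0, 0, 33, 1, -0.525, -0.079, 0.03, 0, 0, 33, 1, -0.525, -0.079, 0.03, 0, 0, 33, 1, -0.525, -0.079, 0.03, 0, 0, 33, 1, -0.525, -0.079, 0.03, 0, 0, 33, 1, -0.525, -0.079, 0.03, 0, 0, 33, 1])

```text
time: 1.7
tool_pos: [0.4666, -0.0782, 0.2567]
tcp_rot: [-2.458, -1.957, -0.0]
wrist_force: [1.0, 0.7, -0.2]
width: 0.998
grip_force: 0.0
```

```bash
python3 -c "
from h import *
import pickle
c=read_camera('wrist');pickle.dump(c,open('w1.pkl','wb'));cv2.imwrite('pics/w1.png',c['color']);print(c['fx'],c['cx'],c['cy'],c['origin'],A(c).round(3))
go((.493,-.2075,.25),77)"
```

```text
371.64829954431775 323.0154529278377 236.8078779895049 [ 0.48341834 -0.00724349  0.38176022] [[ 0.975 -0.215 -0.065]
 [-0.224 -0.934 -0.278]
 [-0.001  0.285 -0.958]]
d [-0.1133  0.0526  0.0071] w [ 0.1   0.35 -0.17] t 1.75
```

View pics/w1.png

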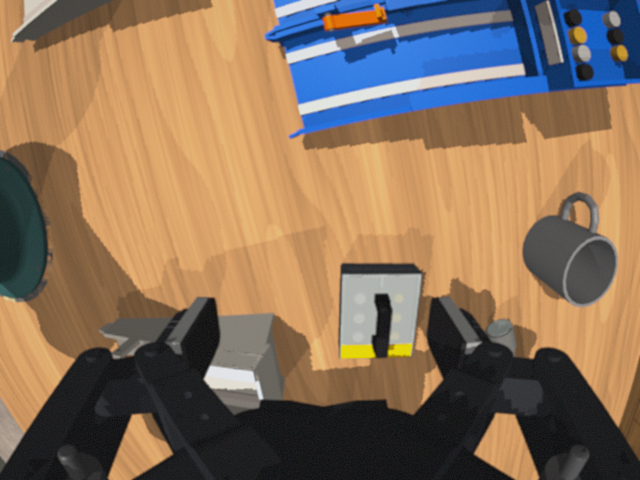

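Wrist view: the case lid spans (342,272) to (413,357) with the handle from (382,297) to (380,352). The lane is at the top: outer wall tip (292,136), runner from (300,108) to (524,70), catch from (325,21) to (383,14).

```bash
python3 - <<'E'
from h import *
import pickle
c=pickle.load(open("w1.pkl","rb")); im=c["color"]; hsv=cv2.cvtColor(im,cv2.COLOR_BGR2HSV)
m=cv2.inRange(hsv,(22,120,100),(35,255,255));m[:320]=0; k=max(cv2.findContours(m,0,2)[0],key=cv2.contourArea)
p=k[:,0].astype(float); L=p[p[:,0].argmin()]; 
corn=[p[(p@v).argmax()] for v in np.array([[-1,1],[1,1],[1,-1],[-1,-1]])]
print("label px",corn)
W=np.array([onz(c,*q,.034,True)[:2] for q in corn]);print("label corners",W.round(4).tolist(),np.linalg.norm(W[1]-W[0]))
d=W[1]-W[0];print("case yaw",np.degrees(np.arctan2(d[1],d[0]))+90)
for q in((343,273),(421,273)):print("front lid",onz(c,*q,.034,True)[:2].round(4))
h=np.zeros(im.shape[:2],np.uint8);h[285:360,365:400]=(im[285:360,365:400].max(2)<45)*255
k=max(cv2.findContours(h,0,2)[0],key=cv2.contourArea);r=cv2.minAreaRect(k);print(r)
for q in((382,296),(380,355),(382,326)):print("handle",onz(c,*q,.068,True)[:2].round(4))
for q,z in(((300,108),.022),((524,70),.072),((287,54),.022),((292,136),.03)):print("lane",q,onz(c,*q,z,True)[:2].round(4))
E
```

```text
label px [array([341., 357.]), array([375., 357.]), array([372., 345.]), array([342., 345.])]
label corners [[0.448, -0.25], [0.4854, -0.2596], [0.4848, -0.2424], [0.4524, -0.2342]] 0.03864664079055084
case yaw 75.66415198709421
front lid [ 0.471  -0.1497]
front lid [ 0.5498 -0.1687]
((381.463623046875, 325.49737548828125), (15.349207878112793, 61.49413299560547), 4.184916019439697)
handle [ 0.5033 -0.1673]
handle [ 0.4906 -0.2338]
handle [ 0.498  -0.1998]
lane (300, 108) [0.4664 0.018 ]
lane (524, 70) [0.6744 0.0154]
lane (287, 54) [0.4664 0.0731]
lane (292, 136) [ 0.4534 -0.0066]
```

>>> jog_arm(deltas=[-0.113, 0.053, 0.007, 0, 0, 0, 1, -0.113, 0.053, 0.007, 0, 0, 0, 1, -0.113, 0.053, 0.007, 0, 0, 0, 1, -0.113, 0.053, 0.007, 0, 0, 0, 1])

```text
time: 2.15
tool_pos: [0.4932, -0.2009, 0.2491]
tcp_rot: [-2.461, -1.952, 0.002]
wrist_force: [-0.1, 0.4, -0.8]
width: 0.999
grip_force: 0.0
```

```bash
python3 -c "
from h import *
go((.497,-.207,.1),76.2)
go((.497,-.207,.057),76.2)"
```

```text
d [-0.005   0.0052  0.1491] w [-0.06  0.04  0.64] t 2.15
d [-0.005   0.0053  0.1921] w [-0.06  0.04  0.64] t 2.15
```

>>> jog_arm(deltas=[-0.005, 0.005, 0.045, 0, 0, 0.6, 1, -0.005, 0.005, 0.09, 0, 0, 0.6, 1, -0.005, 0.005, 0.13, 0, 0, 0.6, 0.5, -0.005, 0.005, 0.155, 0, 0, 0.6, 0.2, -0.005, 0.005, 0.175, 0, 0, 0.6, 0, -0.005, 0.005, 0.192, 0, 0, 0.6, 0, -0.005, 0.005, 0.192, 0, 0, 0.6, 0])

```text
time: 2.85
tool_pos: [0.4943, -0.2017, 0.0551]
tcp_rot: [-2.462, -1.941, 0.004]
wrist_force: [-0.6, -0.2, -0.4]
width: 0.495
grip_force: 0.0
```

```bash
python3 -c "
from h import *
import pickle
c=read_camera('wrist');pickle.dump(c,open('w2.pkl','wb'));cv2.imwrite('pics/w2.png',c['color'][120:])
go((.497,-.207,.057),76.2)"
```

```text
d [-0.0041  0.0025 -0.0003] w [-0.22 -0.06  0.3 ] t 2.9
```

View pics/w2.png

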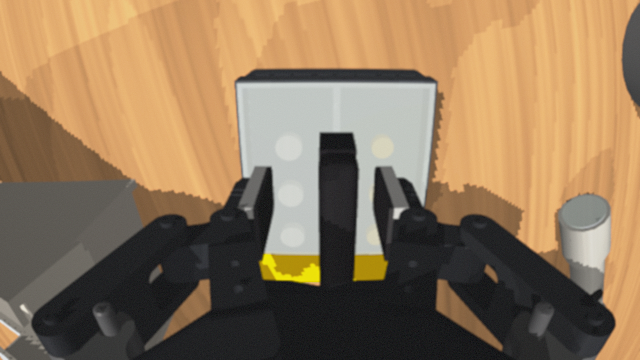

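Handle (crop columns 319–357) stands between the pads (271 and 374), about 4 mm right of centre; lid front edge runs (237,82)–(437,82), square to the gripper.

```bash
python3 - <<'E'
from h import *
import pickle
c=pickle.load(open("w2.pkl","rb")); s=readout.read_state(); r=R.from_rotvec(s["tcp_rot"])
for q,z in(((238,203),.034),((436,203),.034),((319,252),.068),((355,252),.068),((262,375),.034),((386,375),.034)):
    P=onz(c,*q,z,True); print(q,P.round(4),"tool",r.inv().apply(P-s["tool_pos"]).round(4))
E
```

```text
(238, 203) [ 0.471  -0.1511  0.034 ] tool [ 0.0441 -0.0358  0.0229]
(436, 203) [ 0.5501 -0.1698  0.034 ] tool [0.0444 0.0455 0.0226]
(319, 252) [ 0.5016 -0.168   0.068 ] tool [ 0.0348 -0.0022 -0.0113]
(355, 252) [ 0.5128 -0.1707  0.068 ] tool [ 0.0349  0.0093 -0.0113]
(262, 375) [ 0.4556 -0.2352  0.034 ] tool [-0.0413 -0.0311  0.0228]
(386, 375) [ 0.515  -0.2492  0.034 ] tool [-0.041   0.0299  0.0225]
```

>>> jog_arm(deltas=[-0.006, 0.0045, 0, 0, 0, 0, 0, -0.006, 0.0045, 0, 0, 0, 0, 0, -0.006, 0.0045, 0, 0, 0, 0, -1, -0.006, 0.0045, 0, 0, 0, 0, -1, -0.006, 0.0045, 0, 0, 0, 0, -1, -0.006, 0.0045, 0, 0, 0, 0, -1, -0.006, 0.0045, 0, 0, 0, 0, -1], squeeze=60)

```text
time: 3.6
tool_pos: [0.5006, -0.2114, 0.059]
tcp_rot: [2.467, 1.943, 0.001]
wrist_force: [-0.7, -0.8, 5.4]
width: 0.152
grip_force: 59.6
```

```bash
python3 -c "
from h import *
s=readout.read_state();print(s['tool_pos'],s['width'],s['grip_force'],s['wrist_force'])
r=R.from_rotvec(s['tcp_rot']);print(r.as_matrix().round(3))"
```

```text
[ 0.50064316 -0.21137938  0.05903267] 0.15191083826958765 59.64134216308594 [-0.72050781 -0.81205177  5.43225923]
[[ 0.234  0.972  0.001]
 [ 0.972 -0.234 -0.001]
 [-0.     0.002 -1.   ]]
```

```bash
python3 -c "
from h import *
go((.50,-.21,.19),76.2);go((.415,.043,.20),0)"
```

```text
d [ 0.0011 -0.0007 -0.131 ] w [0.09 0.02 0.25] t 3.6
d [ 0.2272 -0.1426 -0.1413] w [ 9.000e-02 -4.000e-02  7.645e+01] t 3.6
```

>>> jog_arm(deltas=[0, 0, -0.01, 0, 0, 0, -1, 0, 0, -0.03, 0, 0, 0, -1, 0, 0, -0.06, 0, 0, 0, -1, 0, 0, -0.09, 0, 0, 0, -1, 0, 0, -0.12, 0, 0, 0, -1, 0, 0, -0.135, 0, 0, 0, -1, 0, 0, -0.14, 0, 0, 0, -1])

```text
time: 4.3
tool_pos: [0.5007, -0.2113, 0.1998]
tcp_rot: [2.466, 1.942, 0.002]
wrist_force: [-0.7, 0.3, -3.1]
width: 0.149
grip_force: 58.9
```

```bash
python3 -c "
from h import *
s=readout.read_state();print(s['width'],s['grip_force'],s['wrist_force'],s['torque'])
go((.415,.043,.20),0)"
```

```text
0.14916112319011934 58.87458622455597 [-0.70261968  0.26537212 -3.14610501] [ 0.01874655 -0.0199039   0.02945766]
d [ 0.2272 -0.1429 -0.0008] w [ 0.16 -0.08 76.46] t 4.3
```

>>> jog_arm(deltas=[0.01, -0.006, 0, 0, 0, 4, -1, 0.03, -0.02, 0, 0, 0, 10, -1, 0.055, -0.036, 0, 0, 0, 17, -1, 0.08, -0.05, 0, 0, 0, 24, -1, 0.105, -0.065, 0, 0, 0, 31, -1, 0.13, -0.08, 0, 0, 0, 38, -1, 0.15, -0.095, 0, 0, 0, 45, -1, 0.17, -0.105, 0, 0, 0, 51, -1])

```text
time: 5.1
tool_pos: [0.4352, -0.0199, 0.1957]
tcp_rot: [-3.064, -0.685, 0.007]
wrist_force: [0.5, 0.2, -3.4]
width: 0.156
grip_force: 58.8
```

```bash
python3 -c "
from h import *
go((.415,.043,.20),0)"
```

```text
d [ 0.0085 -0.0656 -0.0042] w [-0.09  0.25 25.2 ] t 5.1
```

>>> jog_arm(deltas=[0.002, -0.02, 0, 0, 0, 6, -1, 0.005, -0.038, -0.002, 0, 0, 12, -1, 0.007, -0.053, -0.004, 0, 0, 18, -1, 0.0085, -0.062, -0.004, 0, 0, 23, -1, 0.0085, -0.066, -0.004, 0, 0, 25.2, -1, 0.0085, -0.066, -0.004, 0, 0, 25.2, -1, 0.0085, -0.066, -0.004, 0, 0, 25.2, -1])

```text
time: 5.8
tool_pos: [0.4161, 0.042, 0.2007]
tcp_rot: [3.141, 0.009, -0.004]
wrist_force: [0.2, -0.9, -2.5]
width: 0.147
grip_force: 58.8
```

```bash
python3 -c "
from h import *
import pickle
c=read_camera('wrist');pickle.dump(c,open('w3.pkl','wb'));cv2.imwrite('pics/w3.png',c['color'])
go((.415,.043,.20),0)"
```

```text
d [-0.0014 -0.0011  0.001 ] w [0.01 0.11 0.31] t 5.85
```

View pics/w3.png

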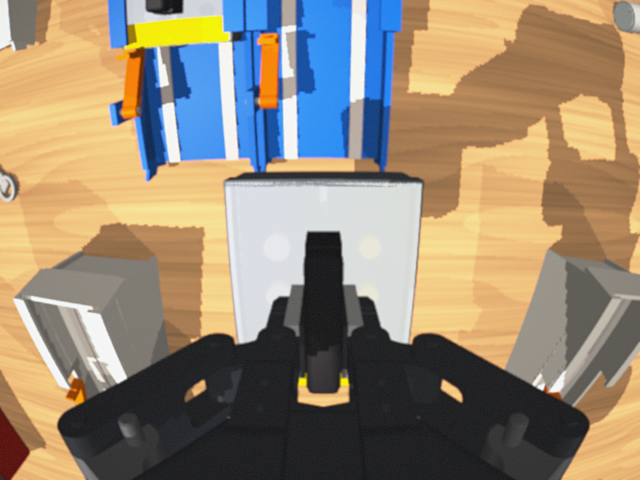

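Wrist view with the case held: the empty lane's runners run from (288,157) to (290,0) and from (357,158) to (358,0), with the catch at (268,104) to (268,38). The case lid front edge is (226,181) to (422,181), square in the image.

```bash
cat > lane.py <<'E'
from h import *
import pickle
c=pickle.load(open("w3.pkl","rb")); im=c["color"]; o=np.array(c["origin"]); s=readout.read_state()
t=np.tan(np.radians(13)); X0=.56
def onslope(u,v,h=0.):
    d=ray(c,u,v,True); n=np.array([-np.sin(np.radians(13)),0,np.cos(np.radians(13))]); P=np.array([X0,0,.045])+n*h
    return o+d*(n@(P-o))/(n@d)
b=im.astype(int); blue=(b[...,0]>90)&(b[...,0]>b[...,2]+60)
white=(b.min(2)>90)&(b.max(2)-b.min(2)<60)   # incl shaded runners
for v in(20,50,80,110,130,150):
    out=[]
    for lo,hi in((279,302),(346,370)):
        u=np.flatnonzero(~blue[v,lo:hi])+lo
        out.append((u.min(),u.max()))
    P=[onslope(np.mean(q),v) for q in out]
    print(v,out,[p.round(4).tolist() for p in P],"mid",((P[0][1]+P[1][1])/2).round(4))
col=[(u,np.flatnonzero(blue[:175,u]).max()) for u in(300,320,340)]
print("runner/floor end",col,[onslope(u,v+.5)[0].round(4) for u,v in col])
hsv=cv2.cvtColor(im,cv2.COLOR_BGR2HSV); m=cv2.inRange(hsv,(5,150,100),(18,255,255)); m[:,:250]=0;m[:,290:]=0;m[130:]=0
p=np.argwhere(m)[:,::-1]; print("catch px",p.min(0),p.max(0))
for v in (90,100): 
    q=p[p[:,1]==v][:,0]; print("boss y",[onslope(u,v,.05)[1].round(4) for u in(q.min(),q.max()+1)])
print("boss lower end x at h=.046",onslope(268,p.max(0)[1]+1,.046).round(4), "h=.041",onslope(268,p.max(0)[1]+1,.041).round(4))
for q in((226,182),(422,182)):
    P=onz(c,*q,s["tool_pos"][2]-.025,True); print("lid front",P.round(4),R.from_rotvec(s["tcp_rot"]).inv().apply(P-s["tool_pos"]).round(4))
E
python3 lane.py
```

```text
20 [(np.int64(281), np.int64(295)), (np.int64(352), np.int64(365))] [[0.5729, 0.0689, 0.048], [0.5732, 0.0169, 0.0481]] mid 0.0429
50 [(np.int64(282), np.int64(295)), (np.int64(351), np.int64(365))] [[0.5501, 0.0687, 0.0427], [0.5504, 0.0168, 0.0428]] mid 0.0428
80 [(np.int64(282), np.int64(296)), (np.int64(350), np.int64(364))] [[0.5272, 0.0687, 0.0374], [0.5275, 0.0169, 0.0375]] mid 0.0428
110 [(np.int64(283), np.int64(296)), (np.int64(349), np.int64(363))] [[0.5039, 0.0687, 0.0321], [0.5042, 0.017, 0.0321]] mid 0.0429
130 [(np.int64(284), np.int64(296)), (np.int64(349), np.int64(362))] [[0.4881, 0.0687, 0.0284], [0.4884, 0.0169, 0.0285]] mid 0.0428
150 [(np.int64(284), np.int64(297)), (np.int64(348), np.int64(361))] [[0.4718, 0.0687, 0.0246], [0.4721, 0.0171, 0.0247]] mid 0.0429
runner/floor end [(300, np.int64(157)), (320, np.int64(157)), (340, np.int64(157))] [np.float64(0.4655), np.float64(0.4655), np.float64(0.4657)]
catch px [258  34] [278 107]
boss y [np.float64(0.0829), np.float64(0.072)]
boss y [np.float64(0.0832), np.float64(0.0722)]
boss lower end x at h=.046 [0.5032 0.0788 0.0791] h=.041 [0.5035 0.0795 0.074 ]
lid front [0.4679 0.0828 0.176 ] [ 0.0518 -0.0406  0.0249]
lid front [0.4684 0.0015 0.176 ] [0.0518 0.0406 0.0249]
```

```bash
cat >> h.py <<'E'
def lane(x,z,y=0.,g=.059):
    a=np.radians(13); ux=np.array([np.cos(a),0,np.sin(a)]); uz=np.array([-np.sin(a),0,np.cos(a)])
    return np.array([.562,.0428+y,.045])+ux*x+uz*(z+g)
def golane(x,z,y=0.): go(lane(x,z,y),0,13)
def where():
    s=readout.read_state(); a=np.radians(13); d=s["tool_pos"]-lane(0,0); r=R.from_rotvec(s["tcp_rot"])
    print("lane x,y,z",(d@[np.cos(a),0,np.sin(a)]).round(4),d[1].round(4),(d@[-np.sin(a),0,np.cos(a)]).round(4),"rot err",(pose(0,13).inv()*r).as_rotvec(degrees=True).round(2),"F",s["wrist_force"].round(1),"w",s["width"].round(3),s["grip_force"].round(0),"t",round(s["time"],2))
E
python3 -c "
from h import *
golane(-.114,.04);where()"
```

```text
d [ 0.0124 -0.0009  0.0851] w [-0.02 13.11  0.31] t 5.85Traceback (most recent call last):
  File "<string>", line 3, in <module>
    golane(-.114,.04);where()
                      ~~~~~^^
  File "h.py", line 27, in where
    print("lane x,y,z",(d@[np.cos(a),0,np.sin(a)]).round(4),d[1].round(4),(d@[-np.sin(a),0,np.cos(a)]).round(4),"rot err",(pose(0,13).inv()*r).as_rotvec(degrees=True).round(2),"F",s["wrist_force"].round(1),"w",s["width"].round(3),s["grip_force"].round(0),"t",round(s["time"],2))
                                                                                                                                                                                                                  ^^^^^^^^^^^^^^^^
AttributeError: 'float' object has no attribute 'round'
```

>>> jog_arm(deltas=[0, 0, 0.008, 0, 2, 0, -1, 0.003, 0, 0.022, 0, 5, 0.2, -1, 0.006, 0, 0.04, 0, 8, 0.3, -1, 0.01, -0.001, 0.058, 0, 11, 0.3, -1, 0.0125, -0.001, 0.075, 0, 13, 0.3, -1, 0.0125, -0.001, 0.085, 0, 13.1, 0.3, -1, 0.0125, -0.001, 0.085, 0, 13.1, 0.3, -1, 0.0125, -0.001, 0.085, 0, 13.1, 0.3, -1])

```text
time: 6.65
tool_pos: [0.43, 0.043, 0.1174]
tcp_rot: [-3.121, 0.002, -0.358]
wrist_force: [0.9, 0.3, -3.2]
width: 0.152
grip_force: 58.8
```

```bash
sed -i 's/s\["width"\].round(3),s\["grip_force"\].round(0)/round(s["width"],3),round(s["grip_force"])/' h.py; python3 -c "
from h import *
import pickle
c=read_camera('scene');cv2.imwrite('pics/s4.png',cv2.resize(c['color'][200:380,140:400],None,fx=3,fy=3))
golane(-.114,.002);where()"
```

```text
d [-0.0026  0.0003  0.0397] w [-0.02 -0.16 -0.05] t 6.7
lane x,y,z -0.1115 0.0003 0.0417 rot err [0.02 0.16 0.05] F [-0.5  0.6 -3. ] w 0.149 59 t 6.7
```

View pics/s4.png

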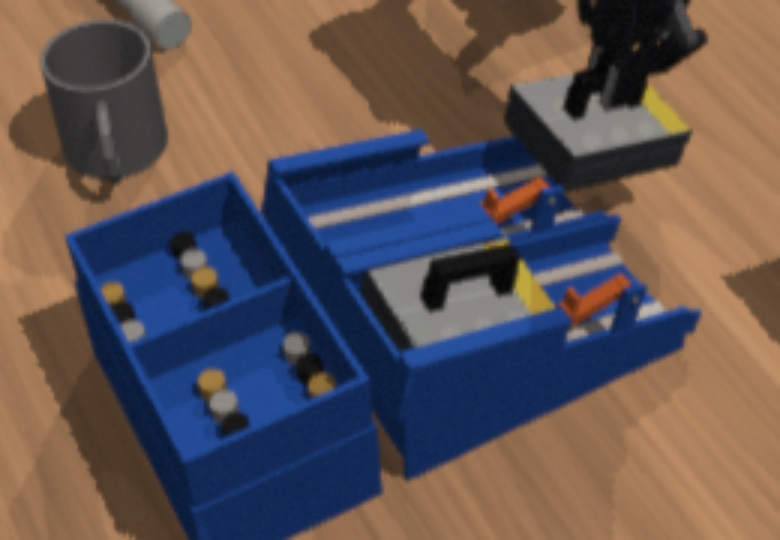

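The case is held above the mouth of the empty lane at about (600,125), tilted with the lane. The catch at (515,200) hangs ahead of it. Lowering now.

>>> jog_arm(deltas=[-0.003, 0, 0.006, 0, 0, 0, -1, -0.003, 0, 0.014, 0, 0, 0, -1, -0.003, 0, 0.022, 0, 0, 0, -1, -0.003, 0, 0.029, 0, 0, 0, -1, -0.003, 0, 0.034, 0, 0, 0, -1, -0.003, 0, 0.038, 0, 0, 0, -1, -0.003, 0, 0.04, 0, 0, 0, -1, -0.003, 0, 0.04, 0, 0, 0, -1])

```text
time: 7.5
tool_pos: [0.4355, 0.0431, 0.077]
tcp_rot: [-3.121, 0.001, -0.357]
wrist_force: [-0.1, -0.5, -3.1]
width: 0.155
grip_force: 58.9
```

```bash
python3 -c "
from h import *
where();golane(.06,.0)"
```

```text
lane x,y,z -0.116 0.0003 0.0007 rot err [0.02 0.06 0.05] F [-0.1 -0.5 -3.1] w 0.155 59 t 7.5
d [0.176  0.0002 0.0009] w [-0.02 -0.06 -0.05] t 7.5
```

>>> jog_arm(deltas=[0.002, 0, 0.001, 0, 0, 0, -1, 0.008, 0, 0.002, 0, 0, 0, -1, 0.016, 0, 0.002, 0, 0, 0, -1, 0.026, 0, 0.002, 0, 0, 0, -1, 0.036, 0, 0.002, 0, 0, 0, -1, 0.044, 0, 0.002, 0, 0, 0, -1, 0.05, 0, 0.002, 0, 0, 0, -1, 0.05, 0, 0.002, 0, 0, 0, -1])

```text
time: 8.3
tool_pos: [0.4875, 0.0432, 0.0883]
tcp_rot: [-3.12, 0.001, -0.364]
wrist_force: [-1.6, -0.9, 6.8]
width: 0.15
grip_force: 60.3
```

```bash
python3 -c "
from h import *
where();golane(.06,.0)"
```

```text
lane x,y,z -0.0628 0.0004 -0.0 rot err [0.03 0.3  0.05] F [-1.6 -0.9  6.8] w 0.15 60 t 8.3
d [0.1228 0.0003 0.0006] w [-0.03 -0.3  -0.05] t 8.3
```

>>> jog_arm(deltas=[0.006, 0, -0.001, 0, 0, 0, -1, 0.016, 0, -0.001, 0, 0, 0, -1, 0.026, 0, -0.001, 0, 0, 0, -1, 0.038, 0, -0.001, 0, 0, 0, -1, 0.05, 0, -0.001, 0, 0, 0, -1, 0.06, 0, -0.001, 0, 0, 0, -1, 0.068, 0, -0.001, 0, 0, 0, -1, 0.07, 0, -0.001, 0, 0, 0, -1])

```text
time: 9.1
tool_pos: [0.5539, 0.0431, 0.1037]
tcp_rot: [-3.12, 0.001, -0.359]
wrist_force: [-3.2, -1.0, 3.5]
width: 0.148
grip_force: 60.0
```

```bash
python3 -c "
from h import *
where();golane(.06,.0)"
```

```text
lane x,y,z 0.0053 0.0003 0.0 rot err [0.02 0.13 0.05] F [-3.2 -1.   3.5] w 0.148 60 t 9.1
d [0.0547 0.0002 0.0001] w [-0.02 -0.13 -0.05] t 9.1
```

>>> jog_arm(deltas=[0.005, 0, 0, 0, 0, 0, -1, 0.015, 0, 0, 0, 0, 0, -1, 0.026, 0, 0, 0, 0, 0, -1, 0.038, 0, 0, 0, 0, 0, -1, 0.048, 0, 0, 0, 0, 0, -1, 0.055, 0, 0, 0, 0, 0, -1, 0.055, 0, 0, 0, 0, 0, -1, 0.055, 0, 0, 0, 0, 0, -1])

```text
time: 9.9
tool_pos: [0.6062, 0.043, 0.1158]
tcp_rot: [-3.121, 0.001, -0.357]
wrist_force: [-0.9, 1.0, -0.4]
width: 0.146
grip_force: 59.2
```

```bash
python3 -c "
from h import *
where()
c=read_camera('scene');a=cv2.resize(c['color'][220:340,210:390],None,fx=4,fy=4)
cv2.imwrite('pics/s5.png',a)"
```

```text
lane x,y,z 0.059 0.0002 0.0 rot err [0.02 0.06 0.05] F [-0.9  1.  -0.4] w 0.146 59 t 9.9
```

View pics/s5.png

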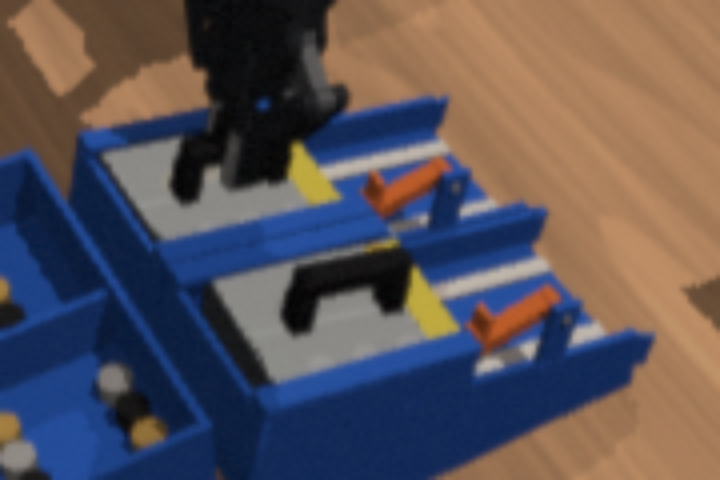

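The label end is past the toe, and the empty lane's catch (405,185) hangs parallel to the stored case's catch (515,318). I'll ease back onto the catch.

>>> jog_arm(deltas=[-0.002, 0, 0, 0, 0, 0, -1, -0.004, 0, 0, 0, 0, 0, -1, -0.006, 0, 0, 0, 0, 0, -1, -0.007, 0, 0, 0, 0, 0, -1, -0.008, 0, 0, 0, 0, 0, -1, -0.008, 0, 0, 0, 0, 0, -1])

```text
time: 10.55
tool_pos: [0.5989, 0.0431, 0.1146]
tcp_rot: [-3.12, 0.001, -0.36]
wrist_force: [0.6, 0.2, -2.6]
width: 0.153
grip_force: 58.8
```

```bash
python3 -c "
from h import *
where()"
```

```text
lane x,y,z 0.0516 0.0003 0.0005 rot err [0.03 0.16 0.05] F [ 0.6  0.2 -2.6] w 0.153 59 t 10.55
```

>>> jog_arm(deltas=[0, 0, 0, 0, 0, 0, -0.6, 0, 0, 0, 0, 0, 0, -0.4, 0, 0, 0, 0, 0, 0, -0.3, 0, 0, 0, 0, 0, 0, -0.3, 0, 0, 0, 0, 0, 0, -0.3])

```text
time: 11.05
tool_pos: [0.5987, 0.0431, 0.1144]
tcp_rot: [-3.121, 0.001, -0.359]
wrist_force: [-0.4, 0.6, 0.2]
width: 0.35
grip_force: 0.0
```

```bash
python3 -c "
from h import *
import pickle
where()
c=read_camera('wrist');cv2.imwrite('pics/w6.png',c['color'])"
```

```text
lane x,y,z 0.0513 0.0003 0.0004 rot err [0.03 0.11 0.05] F [-0.4  0.6  0.2] w 0.35 0 t 11.05
```

View pics/w6.png

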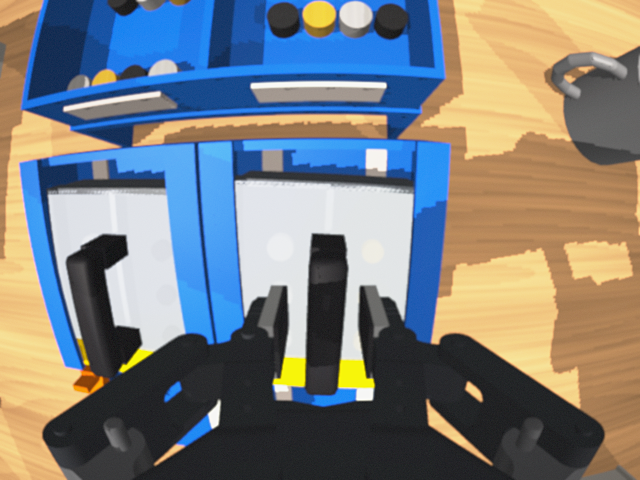

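The handle is free between the pads, and the case sits level with the stored one (front edges at about rows 180 and 188). Retreating square off the runners.

>>> jog_arm(deltas=[0, 0, -0.01, 0, 0, 0, -0.3, 0, 0, -0.03, 0, 0, 0, -0.3, 0, 0, -0.06, 0, 0, 0, -0.3, 0, 0, -0.09, 0, 0, 0, -0.3, 0, 0, -0.12, 0, 0, 0, -0.3, 0, 0, -0.15, 0, 0, 0, -0.3, 0, 0, -0.16, 0, 0, 0, -0.3, 0, 0, -0.16, 0, 0, 0, -0.3])

```text
time: 11.9
tool_pos: [0.5633, 0.043, 0.2728]
tcp_rot: [-3.12, 0.001, -0.366]
wrist_force: [-0.2, 0.7, -0.5]
width: 0.351
grip_force: 0.0
```

```bash
python3 -c "
from h import *
where()
c=read_camera('wrist')['color'];d=read_camera('scene')['color'][220:340,210:390]
cv2.imwrite('pics/f.png',np.vstack([cv2.resize(c[200:420,:],(780,268)),cv2.resize(d,(480,320))[:, :].repeat(1,0) if 0 else cv2.copyMakeBorder(cv2.resize(d,(480,320)),0,0,0,300,0)]))"
```

```text
lane x,y,z 0.0525 0.0002 0.1627 rot err [0.03 0.38 0.04] F [-0.2  0.7 -0.5] w 0.351 0 t 11.9
```

View pics/f.png

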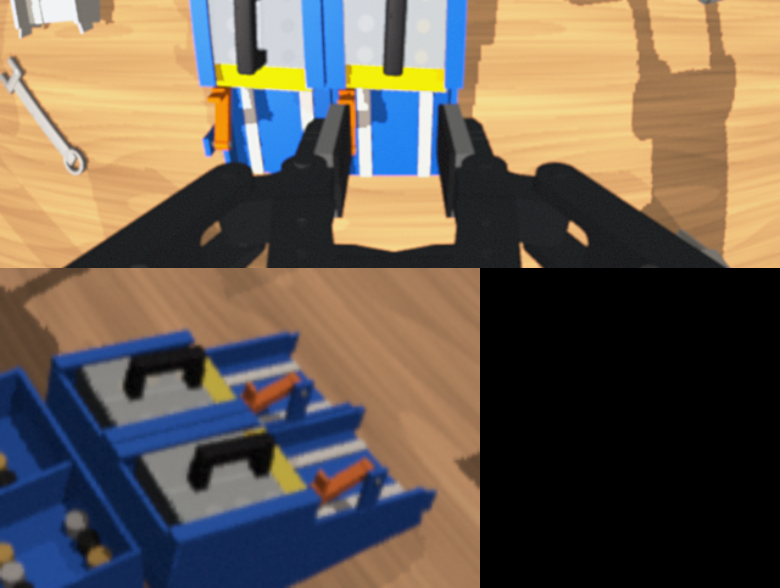

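Both cases sit alike with label ends level (rows 77/78) against hanging catches at (345,115) and (220,115). The gripper is clear, so I'm handing in.

```bash
python3 -c "
from h import *
print(finish_job())"
```

```text
the job is handed in; nothing more can be done
None
```

The loose spares case is in the empty lane with its label end to the mouth, held by the dropped catch. The gripper had let go and was clear when I handed the job in, at about 12 s on the robot's clock.

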